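# Seat a bearing cap in the sloping fixture

## Robot

A 6-joint arm with a two-finger parallel gripper is mounted at the origin on the work surface. World frame = base frame: x ahead of the robot, y to its left, z up, the work surface at z = 0. Lengths are in mm, angles in rad, forces in N, time in s.
With the tool pointing down it reaches from about 400 to 925 mm from the base axis. Payload 12.5 kg.
Tool frame: the origin (TCP) lies at the very end of the fingers, on their centre line; the grasp point (between the pads) lies 19 mm behind it; z points along the fingers, y is the line along which they close (so a half turn about z gives the same grasp; the last joint's range is limited). The gripper opens to 95 mm and grips with 3 to 60 N. Pads are 20 mm wide; open, the fingers measure 119 mm over their backs; the gripper's body (75 mm by 180 mm) begins 59 mm behind the grasp point.
Start: joints at [-1.242, 0.491, 1.559, -0, 1.092, -0.106], TCP at [263.292, -566.854, 214.661] pointing down, gripper open.
Joint ranges: [-3.1, 3.1], [-0.84, 2.19], [0.05, 2.79], [-1.13, 4.28], [0.06, 2.93], [-2.69, 2.69]. Speed limits (rad/s): [2.22, 2.22, 2.79, 3.14, 3.14, 3.14].

## Interface

Orientations are given as [roll, pitch, yaw] about the fixed x, y, z axes, in that order (R = Rz(yaw) Ry(pitch) Rx(roll)).
In Python, from cell import state, imaging, env, spot_in, mark_of gives the robot as it stands. The module is installed in compiled form; this text tells all that it offers.
- The arm moves only by the tool step_arm, never from a script. Its argument "increments" is a list of rows, each an object with "slide": the shift along the tool's x, y, z in m, a list of three; "roll": the turn about the tool's z in rad. A call has 1 to 5 rows; each row is the pose to reach, as a shift and turn from the pose commanded when the call began, along the tool's axes at that moment; what a row does not reach only later rows make up. A row lasts 1/8 s, in which the tool goes at most 62.5 mm and 10.7 degrees, less where a joint would pass 70% of its speed; a pose out of reach is approached as far as the arm can. A call with a gripper value outside its range is refused whole. "fingers" is the opening, from 0 (shut) to 1 (fully open), set as the call begins (left out, the last holds). The fingers move at their own pace and stop on an object; the grip force is fixed at half the most. Time passes only in rows, so rows that repeat a pose let the fingers close. It gives the time, the measured TCP pose, the force, the opening and the grip force at its end, in the units of the state.
- state(): the state, without advancing time (a new reading comes with each control period).
- imaging.read_camera(name): name is "scene" or "top"; returns a dict with "color" (400x640x3 uint8, red, green, blue), "z_map" (400x640 float32, mm along the optical axis (not along the pixel's ray), 0 where there is no reading), "intrinsics" (3x3 intrinsics, pixels), "camera_from_world" (4x4, takes a point from world to camera coordinates). Camera axes: x right, y up, looking along -z (the intrinsics and any distortion apply to the point x, -y, -z); pixel columns grow to the right and rows downward; lengths in mm; the calibration is good to about 2 mm. A picture is of the moment at which its call begins.
- env.job_done(): hands the job in; it is judged then, once.
Trained networks look in the newest picture that a camera, given by its name, has taken for a name from the list of things; names that differ only in an ending like _2 or _b are one class to them, and where a whole thing is asked for, a point or a joint stands for the part that bears it (a point fixed in the world has none). Each returns a list of dicts, best first, with "confidence" (0 to 1); they miss things now and then, are a little off and sometimes report something else, mostly with a low value. They report only what shows in the picture. A call takes as long as a camera call. They do not tell look-alikes from the thing itself.
- spot_in(camera, target): "bbox" ([left, top, right, bottom] in pixels, round what is visible of it).
- mark_of(camera, target): "uv" ([column, row] in pixels: a listed point, or the origin of a listed thing).
The state is a dict: "t": time; "joints": joint angles; "qvel": joint speeds; "tau": joint torques, N m; "eef_pos": TCP position; "tcp_rot": TCP orientation; "ft_force": force on the tool from outside, world axes, zero at the start; "moment": the same for the moment, N m; "opening": opening from 0.0 (shut) to 1.0 (fully open); "grip_force": force on a finger pad.
Only numpy, scipy, OpenCV 4.12 (cv2) and the standard library are available. Lean on these libraries where they do the work, as an engineer would, in place of code of your own. Each camera call takes 0.05 s, during which the arm holds its last target. There are 200 camera calls.

## Task

Lay the aluminium bearing cap flat on the upper end of the blue sloping fixture, long side along the dark fence, and let go so that it slides down the slope to the orange spring plunger and stops there. Then push it gently on past the plunger until it is fully home: touching the brass stop screw, flat on the plate and flat along the fence. Do not drop or ram it, leave the other things on the bench where they are, and leave the cap released in the corner.

Things in the scene. Friction and masses are not known exactly. Their poses are not given: they have to be found in the camera images.
- cap: Aluminium bearing cap, 0.28 to 0.42 kg. Base 84 (its x) by 50 (y) by 14 mm high, its upright corners chamfered 10 mm along x by 5 mm along y. On its middle stands a grip rib, 44 (x) by 24 (y) mm, from 14 to 44 mm above the underside. Origin: centre of the underside, z up through the rib. The same turned half round. Starts flat on the bench.
- plate: Slippery steel plate (friction about 0.2) on the blue fixture, sloping 20 degrees along and 5 across. Origin: its low corner, on the surface, where the inner face of the fence (plane y = 0) meets the uphill face of the stop block (plane x = 0). x uphill along the fence, y across, away from the fence, z square off the plate. Plate: x -30 to 233, y -35 to 90 mm.
- fence_end (a point): Upper end of the dark steel fence, on its inner top edge: plate x = 200, y = 0, z = 13 mm. The fence spans plate x 0 to 200, y -12 to 0, 13 mm high.
- plunger: Orange spring plunger opposite the fence; round upright nose, radius 8, 13 mm high, its axis at plate x = 66, y = 53 mm. The cap's side presses it 5 mm towards +y (5 to 7 N). A cap sliding down stops at it, centre at plate x 102 to 112 mm; passing it takes a push of 4 to 8 N, then 1 to 4 N of drag. Grey housing: plate x 49 to 83, y 63 to 89, 15 mm high.
- stop_block: Red block, 22 by 40 by 20 mm, at the plate's low end; origin at plate x = 0, y = 25, z = 0, axes as the plate's. A round rigid brass stop screw (14 mm head, axis 8 mm off the plate) sticks out of it uphill by 8 to 40 mm, set by hand and not measured: feel for it. The cap at home has its centre at plate x 50 to 82 mm. More than 20 N on the screw is ramming.
- bearing: Steel bearing ring lying flat, 52 mm across, 16 mm high; origin at the centre of its underside. To be left alone.
- socket: Brass bush standing upright, 28 mm across, 50 mm high; origin at the centre of its underside. To be left alone.
- jar: Small jar with a yellow lid, 52 mm across, 65 mm high; origin at the centre of its underside. To be left alone.
- wrench: Wrench lying flat, 190 mm long along its x, origin about its middle. To be left alone.
Things that resemble listed ones, but are neither listed nor needed, are in the scene too. What is meant by the cap is not purple or red, and is the smaller of those in its own colour.

How it is judged:
By the outcome, as a careful person would: the job done as asked, in the order asked, and still so for the second after the job is handed in, with the robot touching nothing.
It also fails if it takes over 54 s, if anything falls off the work surface, if the arm or the gripper's body presses on something with over 40 N, if the wrist force passes 120 N, or if a joint passes its speed limit or range.

## Working session

There is one attempt and no reset: what is moved stays moved. The work goes in short steps, Python scripts to look and compute and a tool call to move; the robot and the scene stay as the last step left them, time stands still between calls to the robot, and variables do not carry over. Pictures are saved under pics/ and viewed, at most 10 in all, crops included, and the job is handed in when it is done.

Besides the shell and the picture viewer there is one more tool, called by a JSON object that holds its "api" and its "payload". step_arm: Moves the arm, as the interface text tells. Its arguments: {"type":"object","properties":{"increments":{"type":"array"},"fingers":{"type":"number"}},"required":["increments"]}

```bash
mkdir -p pics; ls; cat > h.py <<'E'
import numpy as np, cv2
from cell import state, imaging, env, spot_in, mark_of
from scipy.spatial.transform import Rotation as R
def cam(n):
    d=imaging.read_camera(n); return d
def ray(d,uv):
    K=np.array(d["intrinsics"]);T=np.linalg.inv(np.array(d["camera_from_world"]))
    v=np.linalg.inv(K)@[uv[0],uv[1],1]; v=v*[1,-1,-1]
    return T[:3,3],T[:3,:3]@v
def pt(d,uv,z=None):   # z map point, or intersection with world z
    o,v=ray(d,uv)
    if z is not None: return o+v*(z-o[2])/v[2]
    return o+v*d["z_map"][int(round(uv[1])),int(round(uv[0]))]
def cloud(d):
    K=np.array(d["intrinsics"]);T=np.linalg.inv(np.array(d["camera_from_world"]))
    h,w=d["z_map"].shape;u,v=np.meshgrid(np.arange(w),np.arange(h));z=d["z_map"]
    p=np.stack([(u-K[0,2])/K[0,0]*z,-(v-K[1,2])/K[1,1]*z,-z],-1)
    return p@T[:3,:3].T+T[:3,3]
def proj(d,p):
    T=np.array(d["camera_from_world"]);q=T[:3,:3]@p+T[:3,3];q=q*[1,-1,-1];q=np.array(d["intrinsics"])@q
    return q[:2]/q[2]
E
python3 - <<'E'
from h import *
for n in("scene","top"):
    d=cam(n);cv2.imwrite(f"pics/{n}0.png",d["color"][...,::-1])
    print(n,np.round(np.linalg.inv(d["camera_from_world"])[:3],3).tolist(),d["intrinsics"])
    for t in("cap","plate","fence_end","plunger","stop_block","bearing","socket","jar","wrench"):
        for m in mark_of(n,t)[:4]: print(t,np.round(m["uv"],1),round(m["confidence"],2),pt(d,m["uv"]).round(0))
        if t=="cap":
            for m in spot_in(n,t): print("box",np.round(m["bbox"]),round(m["confidence"],2))
print(state())
E
```

```text
pics
scene [[-0.808, -0.416, 0.417, 906.284], [0.59, -0.568, 0.574, 349.887], [-0.002, 0.71, 0.705, 643.112]] [[368.7808591    0.         319.41539413]
 [  0.         368.7808591  198.12125548]
 [  0.           0.           1.        ]]
cap [289.5 196.9] 0.79 [ 589. -210.   13.]
cap [245.  179.9] 0.7 [ 647. -329.   13.]
cap [321.5 228.4] 0.67 [603. -60.  47.]
cap [255.1 143.4] 0.67 [ 554. -444.   18.]
box [272. 177. 312. 205.] 0.93
box [296. 199. 348. 253.] 0.85
box [241. 123. 265. 154.] 0.71
box [227. 166. 266. 186.] 0.61
plate [404.7 347.5] 0.86 [645. 225.  47.]
fence_end [498.2 266.9] 0.64 [448. 236. 118.]
plunger [410.9 298. ] 0.63 [587. 177.  76.]
plunger [237.9 277.7] 0.5 [800. -65.  32.]
bearing [376.2 173.5] 0.76 [ 348. -161.   -2.]
bearing [408.6 346. ] 0.39 [644. 230.  60.]
socket [211.4 225.6] 0.75 [ 782. -237.   13.]
jar [240.8 278.5] 0.95 [796. -61.  30.]
jar [498.  271.1] 0.54 [462. 242. 126.]
wrench [322.5 132.9] 0.53 [ 358. -387.    6.]
top [[-0.004, 0.995, -0.105, 428.858], [-1.0, -0.002, 0.021, -96.394], [0.021, 0.105, 0.994, 1364.44]] [[450.71353725   0.         33
[... 752 characters left out ...]
17.  273.4] 0.78 [ 347. -383.    6.]
{'t': 1.1, 'joints': array([-1.24157814e+00,  4.90906098e-01,  1.55892972e+00, -7.06686457e-07,
        1.09168979e+00, -1.05587384e-01]), 'qvel': array([ 0.00016246,  0.00139302, -0.00076953,  0.00044801, -0.00187915,
        0.00070495]), 'tau': array([-3.84980682e-03, -6.12499881e+01, -2.58435291e+01,  6.92484411e-02,
        4.47576551e-02, -6.27664508e-05]), 'eef_pos': array([ 263.30069511, -566.83740126,  214.64690187]), 'tcp_rot': array([3.14152605e+00, 7.68956482e-06, 4.34805901e-01]), 'ft_force': array([0.39546782, 0.63792745, 0.35207612]), 'moment': array([-0.0357153 ,  0.06587597,  0.00188193]), 'grip_force': 0.0, 'opening': 1.0026607184035716}
```

View pics/scene0.png

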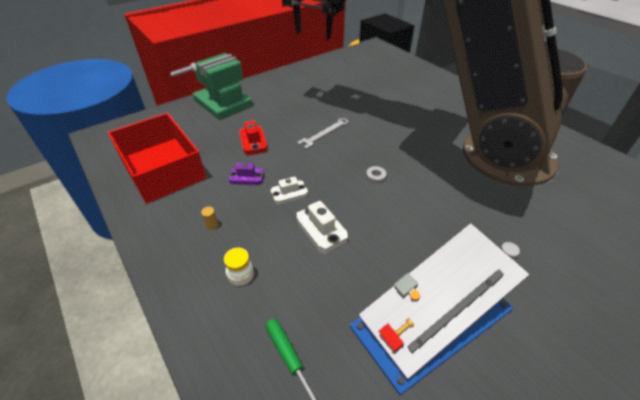

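View pics/top0.png

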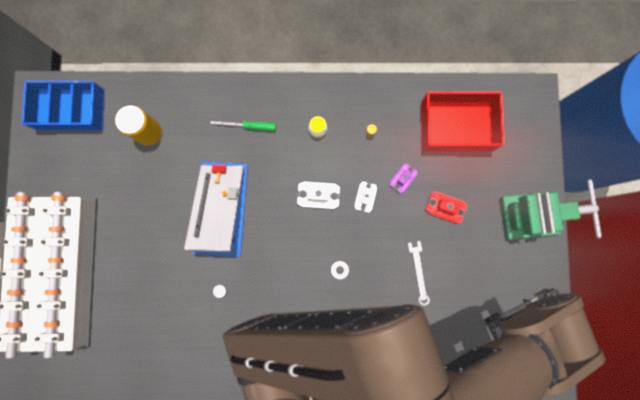

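The smaller silver cap is at scene (289,188) and top (366,197). The larger silver look-alike is at top (318,195). The fixture is at top (215,210): fence on the left (205,205), plunger at (225,194), and stop at (218,172). The low end is towards +x world. Next I'll measure from the depth clouds.

```bash
cat > m.py <<'E'
from h import *
def capseg(n,box):
    d=cam(n);P=cloud(d);l,t,r,b=box
    S=P[t:b,l:r].reshape(-1,3);C=d["color"][t:b,l:r].reshape(-1,3).astype(int)
    return d,S,C
if __name__=="__main__":
    for n,box in(("scene",(262,165,322,215)),("top",(345,172,388,222))):
        d,S,C=capseg(n,box)
        near=np.median(S[:,2]);print(n,"bench z",near)
        for lo,hi in((7,22),(34,55)):
            s=S[(S[:,2]>lo)&(S[:,2]<hi)&(C.min(1)>130)]
            if len(s)<5: print(lo,len(s));continue
            (c,wh,a)=cv2.minAreaRect(s[:,:2].astype(np.float32));print(lo,len(s),s.mean(0).round(1),np.round(c,1),np.round(wh,1),a)
    for n in("scene","top"):
        d=cam(n);P=cloud(d)
        box=(355,225,530,395) if n=="scene" else(180,160,250,262)
        l,t,r,b=box;S=P[t:b,l:r].reshape(-1,3);C=d["color"][t:b,l:r].reshape(-1,3).astype(int)
        w=(C.min(1)>150)&(S[:,2]>20)&(np.ptp(C,1)<40);Q=S[w]
        for _ in range(6):
            A=np.c_[Q[:,:2],np.ones(len(Q))];k=np.linalg.lstsq(A,Q[:,2],rcond=None)[0]
            e=Q[:,2]-A@k;Q=Q[abs(e)<max(3,1.5*e.std())]
        nn=np.array([-k[0],-k[1],1]);nn/=np.linalg.norm(nn)
        print(n,"plane",k,"n",nn.round(4),len(Q),e.std(),"tilt",np.degrees(np.arccos(nn[2])))
        (c,wh,a)=cv2.minAreaRect(Q[:,:2].astype(np.float32));print(np.round(c,1),np.round(wh,1),a)
        dk=(C.max(1)<95)&(abs((S-Q.mean(0))@nn-11)<8)&(S[:,2]>30)
        F=S[dk];print("fence pts",len(F),F.mean(0).round(1))
        if len(F)>10:
            (c,wh,a)=cv2.minAreaRect(F[:,:2].astype(np.float32));print(np.round(c,1),np.round(wh,1),a)
E
python3 m.py
```

```text
scene bench z -0.5981307336843997
7 329 [ 585.2 -215.3   13.7] [ 586.6 -194.7] [124.5  84.5] 77.13643646240234
34 128 [ 580.  -227.2   42. ] [ 597.3 -174.2] [143.6  43.7] 71.22152709960938
top bench z 1.0783779179689645
7 321 [ 577.3 -230.    14.1] [ 587.9 -242.9] [115.6  90.8] 3.2026848793029785
34 123 [ 577.3 -230.5   43.6] [ 578.  -230.9] [23.4 44.3] 75.14276885986328
scene plane [-3.69581372e-01 -7.14906761e-02  3.00305940e+02] n [0.3459 0.0669 0.9359] 9664 1.1542974571946605 tilt 20.627960552346046
[545.2 205.4] [124.9 250.8] 86.34178161621094
fence pts 54 [547.  241.8  95.3]
[555.5 240.6] [  9.2 151.4] 86.4491195678711
top plane [-3.69300802e-01 -7.27496964e-02  3.02095889e+02] n [0.3456 0.0681 0.9359] 2327 1.5636648560244741 tilt 20.626246915199907
[544.4 204.5] [125.9 250.1] 86.34590911865234
fence pts 7 [525.9 239.2 106.4]
```

```bash
python3 - <<'E'
import cv2
a=cv2.imread("pics/scene0.png")[220:395,340:540];b=cv2.imread("pics/top0.png")[155:265,170:260]
a=cv2.resize(a,None,fx=2.25,fy=2.25,interpolation=2);b=cv2.resize(b,None,fx=3.6,fy=3.6,interpolation=2)
import numpy as np
c=np.zeros((400,800,3),np.uint8);c[:a.shape[0],:a.shape[1]]=a;c[:b.shape[0],460:460+b.shape[1]]=b
cv2.imwrite("pics/fx.png",c)
E
```

```text
(no output)
```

View pics/fx.png

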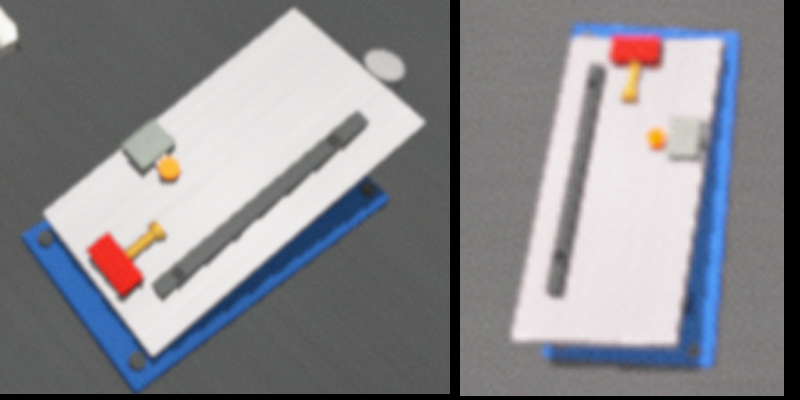

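Both views agree on the plate plane. In the crop, the fence runs along the left, with the screw protruding about 30 mm. Now I'll compute the plate frame and the moves.

```bash
cat > plate.py <<'E'
from h import *
fr=[]
for n,dz in(("scene",.6),("top",-1.08)):
    d=cam(n);P=cloud(d)+[0,0,dz]
    l,t,r,b=(355,225,530,395) if n=="scene" else(180,160,250,262)
    S=P[t:b,l:r].reshape(-1,3);C=d["color"][t:b,l:r].reshape(-1,3).astype(int)
    Q=S[(C.min(1)>150)&(S[:,2]>20)&(np.ptp(C,1)<40)]
    for _ in range(6):
        A=np.c_[Q[:,:2],np.ones(len(Q))];k=np.linalg.lstsq(A,Q[:,2],rcond=None)[0]
        e=Q[:,2]-A@k;Q=Q[abs(e)<max(3,1.5*e.std())]
    z=np.array([-k[0],-k[1],1]);z/=np.linalg.norm(z)
    x=np.array([-1.,0,0]);x-=z*(x@z);x/=np.linalg.norm(x);y=np.cross(z,x)
    m=Q.mean(0);q=np.c_[(Q-m)@x,(Q-m)@y]
    c,wh,a=cv2.minAreaRect(q.astype(np.float32))
    a=np.radians(a if wh[0]>wh[1] else a-90)
    X=np.cos(a)*x+np.sin(a)*y;Y=np.cross(z,X);c=m+c[0]*x+c[1]*y
    O=c-101.5*X-27.5*Y
    B=np.c_[X,Y,z];print(n,np.round(wh,1),"O",O.round(1),"slopes",np.degrees(np.arcsin(B[2])).round(2),"Xyaw",np.degrees(np.arctan2(X[1],X[0])).round(2))
    fr.append((O,B))
    for t,pl in(("plunger",1),("fence_end",1),("stop_block",1)):
        for mk in mark_of(n,t)[:2]:
            o,v=ray(d,mk["uv"]);o=o+[0,0,dz];h=13 if t=="fence_end" else 0
            s=(h-(o-O)@z)/(v@z);print("  ",t,round(mk["confidence"],2),((o+v*s-O)@B).round(1))
    PP=(P.reshape(-1,3)-O)@B;CC=d["color"].reshape(-1,3).astype(int)
    near=(PP[:,0]>-30)&(PP[:,0]<220)&(PP[:,1]>-30)&(PP[:,1]<90)
    for nm,mm in(("fence top",(CC.max(1)<110)&(abs(PP[:,2]-13)<3)&(PP[:,1]<15)),("nose",(CC[:,0]>200)&(CC[:,2]<80)&(CC[:,1]>90)&(PP[:,2]>9)&(PP[:,1]>40)),("red",(CC[:,0]>180)&(CC[:,1]<60)&(PP[:,2]>16)),("screw",(CC[:,0]>150)&(CC[:,2]<110)&(CC[:,1]>90)&(PP[:,1]<40)&(PP[:,2]>3))):
        s=PP[near&mm]
        if len(s): print("  ",nm,len(s),np.percentile(s,3,0).round(1),np.median(s,0).round(1),np.percentile(s,97,0).round(1))
O=np.mean([f[0] for f in fr],0);U,_,V=np.linalg.svd(np.mean([f[1] for f in fr],0));B=U@V
np.savez("plate.npz",O=O,B=B);print(O,B)
E
python3 plate.py
```

```text
scene [125.  263.4] O [641.2 226.7  47.7] slopes [20.03  4.81 69.35] Xyaw 176.34
   plunger 0.65 [65.9 55.9  0. ]
   fence_end 0.9 [ 2.017e+02 -2.000e-01  1.300e+01]
   stop_block 0.64 [ 5.6 26.3  0. ]
   stop_block 0.28 [-166.   433.1   -0. ]
   fence top 227 [ 15.8 -12.1  11.2] [128.2 -10.5  13.1] [188.  -3.  15.]
   nose 45 [59.5 46.6 11.3] [65.  52.2 12.8] [69.9 57.8 14.4]
   red 268 [-20.6   7.1  18.1] [-12.   23.   19.9] [-3.5 40.6 22.2]
   screw 107 [-17.7  13.4   8.8] [14.9 23.9 12.4] [29.5 32.1 19.9]
top [126.7 264.9] O [641.  226.4  47.8] slopes [20.02  4.79 69.37] Xyaw 176.33
   plunger 0.59 [60.1 50.4  0. ]
   fence_end 0.95 [197.3  -8.2  13. ]
   stop_block 0.65 [-5.  15.5  0. ]
   stop_block 0.24 [-151.3  312.5    0. ]
   fence top 33 [17.5 -7.8 10.4] [159.6  -1.8  13.1] [194.8   0.6  15.7]
   nose 9 [63.7 49.6 10.2] [68.  53.4 12.5] [72.7 56.3 15.3]
   red 45 [-13.4  13.2  16.9] [-6.2 28.1 19.9] [ 0.4 42.4 23.4]
   screw 24 [-1.9  9.8  6.5] [ 7.2 26.1 12.1] [32.8 32.5 19.7]
[641.12919171 226.59066791  47.72005599] [[-0.93761079 -0.03325694  0.34609246]
 [ 0.06006489 -0.99594195  0.06702113]
 [ 0.34245908  0.08362774  0.93580349]]
```

{"api": "step_arm", "payload": {"increments": [{"slide": [0.051, -0.021, 0], "roll": 0.14}, {"slide": [0.105, -0.043, 0], "roll": 0.28}, {"slide": [0.16, -0.065, 0], "roll": 0.42}, {"slide": [0.215, -0.087, 0], "roll": 0.56}, {"slide": [0.27, -0.109, 0], "roll": 0.697}], "fingers": 0.7}}

```text
t: 2.33
eef_pos: [463.4, -352.8, 214.8]
tcp_rot: [3.141, -0.0, -0.267]
ft_force: [0.7, -0.7, 0.6]
opening: 0.702
grip_force: 0.0
```

```bash
cat > to.py <<'E'
import sys;from h import *
f=np.load("plate.npz");O,B=f["O"],f["B"]
def rel(p,yaw):
    s=state();Rt=R.from_euler("xyz",s["tcp_rot"]).as_matrix()
    y=np.arctan2(Rt[1,0],Rt[0,0])
    print("t",round(s["t"],2),"pos",s["eef_pos"].round(1),"yaw",round(y,4),"F",s["ft_force"].round(1),"slide",(Rt.T@(np.array(p)-s["eef_pos"])/1000).round(4),"roll",round(-(yaw-y),4))
if __name__=="__main__":
    a=list(map(float,sys.argv[2:]))
    if sys.argv[1]=="w": rel(a[:3],a[3])
    else:
        p=O+B@a[:3];p[2]+=a[3];print("target",p.round(1));rel(p,-0.064)
E
python3 to.py w 578 -229.5 19 -0.262
```

```text
t 2.33 pos [ 463.4 -352.8  214.8] yaw -0.2669 F [ 0.7 -0.7  0.6] slide [ 0.0779 -0.1492  0.1958] roll -0.0049
```

{"api": "step_arm", "payload": {"increments": [{"slide": [0.025, -0.047, 0.02]}, {"slide": [0.05, -0.098, 0.06]}, {"slide": [0.078, -0.149, 0.1]}, {"slide": [0.078, -0.149, 0.13]}, {"slide": [0.078, -0.149, 0.14]}]}}

```text
invalid input at $.increments[0]: expected keys slide, roll
```

```bash
python3 to.py w 578 -229.5 19 -0.262; python3 - <<'E'
from h import *
for n in("scene","top"):
    d=cam(n)["color"][...,::-1]
    c=d[140:240,230:360] if n=="scene" else d[150:250,310:440]
    cv2.imwrite(f"pics/g_{n}.png",cv2.resize(c,None,fx=3,fy=3))
cv2.imwrite("pics/g.png",np.hstack([cv2.imread("pics/g_scene.png"),cv2.imread("pics/g_top.png")]))
E
```

```text
t 2.33 pos [ 463.4 -352.8  214.8] yaw -0.2669 F [ 0.7 -0.7  0.6] slide [ 0.0779 -0.1492  0.1958] roll -0.0049
```

View pics/g.png

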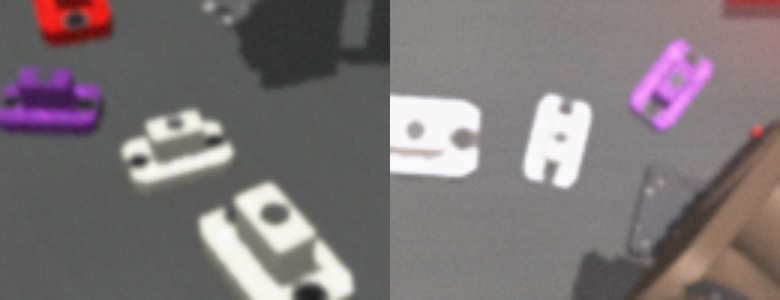

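The move was refused because each row needs a roll. The picture shows the small cap untouched, with about 50 mm clear on each side.

{"api": "step_arm", "payload": {"increments": [{"slide": [0.025, -0.047, 0.02], "roll": 0}, {"slide": [0.05, -0.098, 0.05], "roll": -0.005}, {"slide": [0.078, -0.149, 0.08], "roll": -0.005}, {"slide": [0.078, -0.149, 0.12], "roll": -0.005}, {"slide": [0.078, -0.149, 0.135], "roll": -0.005}]}}

```text
t: 3.05
eef_pos: [575.5, -230.1, 77.5]
tcp_rot: [-3.141, 0.003, -0.256]
ft_force: [-0.0, 0.2, 0.4]
opening: 0.704
grip_force: 0.0
```

```bash
python3 to.py w 578 -229.5 19 -0.262
```

```text
t 3.05 pos [ 575.5 -230.1   77.5] yaw -0.2557 F [-0.   0.2  0.4] slide [ 0.0025 -0.0011  0.0585] roll 0.0063
```

{"api": "step_arm", "payload": {"increments": [{"slide": [0, 0, 0.02], "roll": 0}, {"slide": [0, 0, 0.045], "roll": 0}, {"slide": [0, 0, 0.061], "roll": 0}, {"slide": [0, 0, 0.061], "roll": 0}, {"slide": [0, 0, 0.061], "roll": 0}]}}

```text
t: 3.68
eef_pos: [576.5, -231.1, 19.6]
tcp_rot: [3.141, -0.001, -0.257]
ft_force: [0.5, 0.3, 0.3]
opening: 0.7
grip_force: 0.0
```

```bash
python3 to.py w 578 -229.5 19 -0.262
```

```text
t 3.67 pos [ 576.5 -231.1   19.6] yaw -0.2575 F [0.5 0.3 0.3] slide [ 0.001  -0.0019  0.0006] roll 0.0045
```

Good to within 2 mm. Closing on the rib.

{"api": "step_arm", "payload": {"increments": [{"slide": [0.001, -0.002, 0], "roll": 0.004}, {"slide": [0.001, -0.002, 0], "roll": 0.004}, {"slide": [0.001, -0.002, 0], "roll": 0.004}, {"slide": [0.001, -0.002, 0], "roll": 0.004}, {"slide": [0.001, -0.002, 0], "roll": 0.004}], "fingers": 0.0}}

```text
t: 4.3
eef_pos: [577.7, -229.0, 18.7]
tcp_rot: [3.141, -0.0, -0.261]
ft_force: [0.3, -0.1, 1.1]
opening: 0.249
grip_force: 30.0
```

{"api": "step_arm", "payload": {"increments": [{"slide": [0, 0, -0.02], "roll": 0}, {"slide": [0, 0, -0.06], "roll": 0}, {"slide": [0, 0, -0.11], "roll": 0}, {"slide": [0, 0, -0.16], "roll": 0}, {"slide": [0, 0, -0.18], "roll": 0}]}}

```text
t: 4.92
eef_pos: [578.1, -229.1, 201.4]
tcp_rot: [3.141, -0.003, -0.261]
ft_force: [-0.3, -0.3, -2.8]
opening: 0.254
grip_force: 30.0
```

```bash
echo fixture; python3 to.py p 168 27.5 0 80
```

```text
fixture
target [482.7 209.3 187.6]
t 4.92 pos [ 578.1 -229.1  201.4] yaw -0.2611 F [-0.3 -0.3 -2.8] slide [-0.2054 -0.3989  0.0129] roll -0.1971
```

{"api": "step_arm", "payload": {"increments": [{"slide": [-0.018, -0.035, 0], "roll": -0.03}, {"slide": [-0.045, -0.088, 0], "roll": -0.08}, {"slide": [-0.073, -0.141, 0], "roll": -0.12}, {"slide": [-0.101, -0.195, 0], "roll": -0.16}, {"slide": [-0.128, -0.249, 0], "roll": -0.197}]}}

```text
t: 5.55
eef_pos: [517.4, 46.4, 198.4]
tcp_rot: [3.142, 0.0, -0.063]
ft_force: [0.2, 0.1, -3.2]
opening: 0.245
grip_force: 30.0
```

```bash
python3 to.py p 168 27.5 0 80
```

```text
target [482.7 209.3 187.6]
t 5.55 pos [517.4  46.4 198.4] yaw -0.0633 F [ 0.2  0.1 -3.2] slide [-0.0449 -0.1603  0.0109] roll 0.0007
```

```bash
python3 to.py p 168 30 40 -19;python3 to.py p 168 30 40 21
```

```text
target [496.5 209.5 126.2]
t 5.55 pos [517.4  46.4 198.4] yaw -0.0633 F [ 0.2  0.1 -3.2] slide [-0.0312 -0.1614  0.0723] roll 0.0007
target [496.5 209.5 166.2]
t 5.55 pos [517.4  46.4 198.4] yaw -0.0633 F [ 0.2  0.1 -3.2] slide [-0.0312 -0.1614  0.0323] roll 0.0007
```

{"api": "step_arm", "payload": {"increments": [{"slide": [-0.008, -0.038, 0], "roll": 0}, {"slide": [-0.015, -0.076, 0], "roll": 0}, {"slide": [-0.023, -0.114, 0], "roll": 0}, {"slide": [-0.031, -0.145, 0], "roll": 0}, {"slide": [-0.032, -0.16, 0], "roll": 0}]}}

```text
t: 6.18
eef_pos: [496.0, 207.7, 198.3]
tcp_rot: [3.141, 0.001, -0.063]
ft_force: [0.4, -0.7, -3.3]
opening: 0.251
grip_force: 30.0
```

```bash
python3 to.py p 168 30 40 -19;python3 to.py p 168 30 40 21
```

```text
target [496.5 209.5 126.2]
t 6.17 pos [496.  207.7 198.3] yaw -0.0627 F [ 0.4 -0.7 -3.3] slide [ 0.0004 -0.0018  0.0721] roll 0.0013
target [496.5 209.5 166.2]
t 6.17 pos [496.  207.7 198.3] yaw -0.0627 F [ 0.4 -0.7 -3.3] slide [ 0.0004 -0.0018  0.0321] roll 0.0013
```

{"api": "step_arm", "payload": {"increments": [{"slide": [0, -0.002, 0.02], "roll": 0}, {"slide": [0, -0.002, 0.042], "roll": 0}, {"slide": [0, -0.002, 0.053], "roll": 0}, {"slide": [0, -0.002, 0.055], "roll": 0}, {"slide": [0, -0.002, 0.055], "roll": 0}]}}

```text
t: 6.8
eef_pos: [497.2, 208.3, 144.0]
tcp_rot: [-3.142, -0.001, -0.065]
ft_force: [0.6, -0.0, -3.6]
opening: 0.251
grip_force: 30.0
```

{"api": "step_arm", "payload": {"increments": [{"slide": [0, 0, 0.001], "roll": 0}, {"slide": [0, 0, 0.002], "roll": 0}, {"slide": [0, 0, 0.003], "roll": 0}, {"slide": [0, 0, 0.004], "roll": 0}, {"slide": [0, 0, 0.005], "roll": 0}]}}

```text
t: 7.42
eef_pos: [496.8, 208.4, 138.5]
tcp_rot: [3.141, 0.0, -0.064]
ft_force: [-0.3, -0.1, -3.6]
opening: 0.251
grip_force: 30.0
```

{"api": "step_arm", "payload": {"increments": [{"slide": [0, 0, 0.0005], "roll": 0}, {"slide": [0, 0, 0.001], "roll": 0}, {"slide": [0, 0, 0.0015], "roll": 0}, {"slide": [0, 0, 0.002], "roll": 0}, {"slide": [0, 0, 0.002], "roll": 0}]}}

```text
t: 8.05
eef_pos: [497.3, 208.5, 137.0]
tcp_rot: [-3.141, -0.001, -0.064]
ft_force: [3.2, 0.5, 3.8]
opening: 0.252
grip_force: 30.0
```

{"api": "step_arm", "payload": {"increments": [{"slide": [0, 0, 0.0005], "roll": 0}, {"slide": [0, 0, 0.001], "roll": 0}, {"slide": [0, 0, 0.0015], "roll": 0}, {"slide": [0, 0, 0.002], "roll": 0}, {"slide": [0, 0, 0.002], "roll": 0}]}}

```text
t: 8.68
eef_pos: [497.7, 208.6, 135.0]
tcp_rot: [-3.141, -0.002, -0.064]
ft_force: [4.9, 0.1, 5.1]
opening: 0.249
grip_force: 30.0
```

The cap is pivoting in the grip at about 9 N. Continuing.

{"api": "step_arm", "payload": {"increments": [{"slide": [0, 0, 0.0008], "roll": 0}, {"slide": [0, 0, 0.0016], "roll": 0}, {"slide": [0, 0, 0.0024], "roll": 0}, {"slide": [0, 0, 0.0032], "roll": 0}, {"slide": [0, 0, 0.004], "roll": 0}]}}

```text
t: 9.3
eef_pos: [497.7, 208.6, 131.0]
tcp_rot: [-3.141, -0.002, -0.064]
ft_force: [4.6, 1.7, 4.3]
opening: 0.251
grip_force: 30.0
```

{"api": "step_arm", "payload": {"increments": [{"slide": [0, 0, 0.0005], "roll": 0}, {"slide": [0, 0, 0.001], "roll": 0}, {"slide": [0, 0, 0.0015], "roll": 0}, {"slide": [0, 0, 0.002], "roll": 0}, {"slide": [0, 0, 0.0025], "roll": 0}]}}

```text
t: 9.93
eef_pos: [497.7, 208.6, 128.5]
tcp_rot: [-3.141, -0.002, -0.064]
ft_force: [5.1, 0.8, 5.4]
opening: 0.252
grip_force: 30.0
```

```bash
python3 - <<'E'
from h import *
d=cam("scene")["color"][...,::-1][190:390,350:550]
cv2.imwrite("pics/p1.png",cv2.resize(d,None,fx=3,fy=3,interpolation=2))
E
```

```text
(no output)
```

View pics/p1.png

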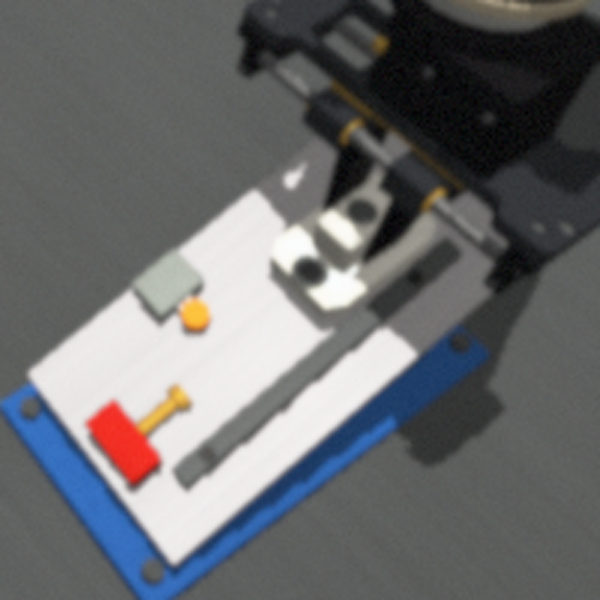

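The cap is over the upper end at about (320,270), beside the fence, with its low end still slightly raised. Pressing on.

{"api": "step_arm", "payload": {"increments": [{"slide": [0, 0, 0.0004], "roll": 0}, {"slide": [0, 0, 0.0008], "roll": 0}, {"slide": [0, 0, 0.0012], "roll": 0}, {"slide": [0, 0, 0.0016], "roll": 0}, {"slide": [0, 0, 0.002], "roll": 0}]}}

```text
t: 10.6
eef_pos: [497.4, 208.5, 126.4]
tcp_rot: [-3.141, -0.001, -0.064]
ft_force: [5.0, 0.9, 6.2]
opening: 0.25
grip_force: 30.6
```

{"api": "step_arm", "payload": {"increments": [{"slide": [0, 0, 0.0003], "roll": 0}, {"slide": [0, 0, 0.0006], "roll": 0}, {"slide": [0, 0, 0.0009], "roll": 0}, {"slide": [0, 0, 0.001], "roll": 0}, {"slide": [0, 0, 0.001], "roll": 0}]}}

```text
t: 11.22
eef_pos: [497.5, 208.6, 125.5]
tcp_rot: [-3.141, -0.002, -0.064]
ft_force: [5.1, 0.3, 6.7]
opening: 0.251
grip_force: 32.7
```

{"api": "step_arm", "payload": {"increments": [{"slide": [0, 0, 0.0003], "roll": 0}, {"slide": [0, 0, 0.0006], "roll": 0}, {"slide": [0, 0, 0.0009], "roll": 0}, {"slide": [0, 0, 0.001], "roll": 0}, {"slide": [0, 0, 0.001], "roll": 0}]}}

```text
t: 11.85
eef_pos: [497.6, 208.5, 124.7]
tcp_rot: [-3.141, -0.002, -0.064]
ft_force: [4.5, 0.4, 7.7]
opening: 0.248
grip_force: 35.2
```

```bash
cat > cp.py <<'E'
from h import *
f=np.load("plate.npz");O,B=f["O"],f["B"]
import sys
for n,dz in(("scene",.6),("top",-1.08)):
    d=cam(n);P=(cloud(d)+[0,0,dz]-O).reshape(-1,3)@B;C=d["color"].reshape(-1,3).astype(int)
    m=(C.min(1)>130)&(np.ptp(C,1)<40)&(P[:,0]>25)&(P[:,0]<230)&(P[:,1]>-3)&(P[:,1]<62)
    b=P[m&(P[:,2]>8)&(P[:,2]<24)];r=P[m&(P[:,2]>35)&(P[:,2]<55)]
    for nm,s in(("base",b),("rib",r)):
        if len(s)>12:
            k=np.linalg.lstsq(np.c_[s[:,:2]-s[:,:2].mean(0),np.ones(len(s))],s[:,2],rcond=None)[0]
            c,wh,a=cv2.minAreaRect(s[:,:2].astype(np.float32))
            print(n,nm,len(s),"lo",np.percentile(s,3,0).round(1),"hi",np.percentile(s,97,0).round(1),"tilt deg",np.degrees(k[:2]).round(1),"rect",np.round(c,1),np.round(wh,1),round(a,1))
E
python3 cp.py
```

```text
scene base 591 lo [47.8 -1.6 12.2] hi [191.4  50.7  23. ] tilt deg [ 1.8 -0.3] rect [111.6  29.8] [ 63.8 172.6] 90.0
scene rib 196 lo [138.2  18.7  45.4] hi [176.5  40.5  51.1] tilt deg [-3.  -4.5] rect [159.4  30.9] [43.  25.8] 1.3
top base 71 lo [66.2 43.   9.6] hi [196.6  53.1  20.9] tilt deg [-0.9  6.4] rect [109.4  46.9] [169.1  54.9] 17.1
```

{"api": "step_arm", "payload": {"increments": [{"slide": [0, 0, 0.0003], "roll": 0}, {"slide": [0, 0, 0.0006], "roll": 0}, {"slide": [0, 0, 0.0009], "roll": 0}, {"slide": [0, 0, 0.001], "roll": 0}, {"slide": [0, 0, 0.001], "roll": 0}]}}

```text
t: 12.58
eef_pos: [497.8, 208.6, 123.8]
tcp_rot: [-3.141, -0.002, -0.064]
ft_force: [5.4, 1.3, 9.5]
opening: 0.254
grip_force: 37.0
```

{"api": "step_arm", "payload": {"increments": [{"slide": [0, 0, 0.0003], "roll": 0}, {"slide": [0, 0, 0.0006], "roll": 0}, {"slide": [0, 0, 0.0009], "roll": 0}, {"slide": [0, 0, 0.001], "roll": 0}, {"slide": [0, 0, 0.001], "roll": 0}]}}

```text
t: 13.2
eef_pos: [497.9, 208.6, 123.1]
tcp_rot: [-3.141, -0.003, -0.064]
ft_force: [5.1, 0.3, 12.1]
opening: 0.25
grip_force: 38.1
```

```bash
python3 cp.py
```

```text
scene base 594 lo [45.8 -1.6 11.6] hi [190.5  50.3  20. ] tilt deg [ 2.2 -2.5] rect [110.5  24.6] [173.2  52.9] 4.6
scene rib 215 lo [135.9  18.4  43.5] hi [175.1  40.4  48.4] tilt deg [-0.  -5.2] rect [156.9  29.8] [43.4 24. ] 0.7
top base 67 lo [54.9 32.5  9.1] hi [195.5  53.   18.3] tilt deg [-0.   4.3] rect [109.4  47.1] [170.2  55. ] 17.3
```

The cap is now flat along the slope (0°), leaving only the 5° cross tilt, which it will settle out of on release. Letting go.

{"api": "step_arm", "payload": {"increments": [{"slide": [0, 0, -0.001], "roll": 0}, {"slide": [0, 0, -0.002], "roll": 0}, {"slide": [0, 0, -0.004], "roll": 0}, {"slide": [0, 0, -0.008], "roll": 0}, {"slide": [0, 0, -0.02], "roll": 0}], "fingers": 0.6}}

```text
t: 13.92
eef_pos: [496.3, 208.3, 142.1]
tcp_rot: [3.141, 0.002, -0.064]
ft_force: [0.4, 0.1, -0.3]
opening: 0.597
grip_force: 0.0
```

{"api": "step_arm", "payload": {"increments": [{"slide": [-0.015, 0, -0.02], "roll": 0}, {"slide": [-0.03, 0, -0.04], "roll": 0}, {"slide": [-0.04, 0, -0.06], "roll": 0}, {"slide": [-0.04, 0, -0.06], "roll": 0}, {"slide": [-0.04, 0, -0.06], "roll": 0}], "fingers": 0.0}}

```text
t: 14.55
eef_pos: [457.0, 210.9, 201.8]
tcp_rot: [3.141, 0.0, -0.064]
ft_force: [0.9, -0.3, -0.6]
opening: 0.134
grip_force: 0.0
```

```bash
python3 cp.py; python3 - <<'E'
from h import *
d=cam("scene")["color"][...,::-1][190:390,350:550]
cv2.imwrite("pics/p2.png",cv2.resize(d,None,fx=3,fy=3,interpolation=2))
E
```

```text
scene base 989 lo [63.9 -1.2 11.3] hi [147.   48.4  16.4] tilt deg [0.2 0.3] rect [105.   23.9] [159.9  51.8] 0.3
scene rib 385 lo [84.9 13.1 41. ] hi [125.3  35.7  46.1] tilt deg [0.3 1. ] rect [105.5  24.7] [43.7 24.1] 0.4
top base 332 lo [64.4 -1.9  9.2] hi [147.   50.3  20.6] tilt deg [0.8 0.5] rect [92.3 24.7] [ 55.  113.8] 89.7
top rib 137 lo [88. 15. 36.] hi [127.7  37.8  48.3] tilt deg [-1.2 -5.2] rect [107.3  26.4] [24.9 44. ] 89.0
```

View pics/p2.png

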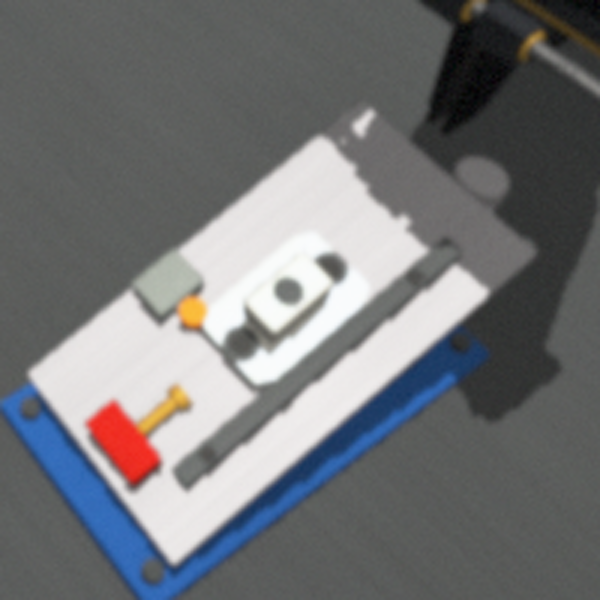

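The cap stopped at the plunger as intended: centre at x≈106, flat, along the fence. In the picture its chamfer meets the orange nose at (193,312). Next I'll push on the base's uphill end with closed fingers.

```bash
cat > push.py <<'E'
import sys;from to import *
x,y,z=map(float,sys.argv[1:]);p=O+B@[x,y,z]-10*np.array([np.cos(.064),-np.sin(.064),0])
print("target",p.round(1));rel(p,-.064)
s=state();c=s["eef_pos"]+10*np.array([np.cos(.064),-np.sin(.064),0]);print("corner now",((c-O)@B).round(2),"push F along +X",round(s["ft_force"]@B[:,0],2),"Fplate",(s["ft_force"]@B).round(2))
E
python3 push.py 160 28 10.5; python3 push.py 160 28 50
```

```text
target [483.8 209.7 114.7]
t 14.7 pos [457.  210.9 201.4] yaw -0.0644 F [-0.2 -0.3 -0.2] slide [ 0.027  -0.0006  0.0867] roll -0.0004
corner now [214.95  34.95  82.4 ] push F along +X 0.16 Fplate [ 0.16  0.25 -0.25]
target [497.5 212.3 151.6]
t 14.7 pos [457.  210.9 201.4] yaw -0.0644 F [-0.2 -0.3 -0.2] slide [ 0.0404 -0.0041  0.0497] roll -0.0004
corner now [214.95  34.95  82.4 ] push F along +X 0.16 Fplate [ 0.16  0.25 -0.25]
```

{"api": "step_arm", "payload": {"increments": [{"slide": [0.014, 0, 0.02], "roll": 0}, {"slide": [0.027, -0.001, 0.045], "roll": 0}, {"slide": [0.027, -0.001, 0.065], "roll": 0}, {"slide": [0.027, -0.001, 0.076], "roll": 0}, {"slide": [0.027, -0.001, 0.076], "roll": 0}]}}

```text
t: 15.32
eef_pos: [483.7, 210.1, 125.4]
tcp_rot: [3.141, 0.001, -0.064]
ft_force: [-0.3, 0.1, 0.3]
opening: 0.005
grip_force: 0.0
```

{"api": "step_arm", "payload": {"increments": [{"slide": [0, 0, 0.003], "roll": 0}, {"slide": [0, 0, 0.006], "roll": 0}, {"slide": [0, 0, 0.009], "roll": 0}, {"slide": [0, 0, 0.01], "roll": 0}, {"slide": [0, 0, 0.01], "roll": 0}]}}

```text
t: 15.95
eef_pos: [483.9, 210.3, 116.1]
tcp_rot: [3.142, -0.0, -0.064]
ft_force: [-0.0, 0.3, -0.8]
opening: 0.005
grip_force: 0.0
```

```bash
python3 push.py 150 28 10.5
```

```text
target [493.2 209.1 111.3]
t 15.95 pos [483.9 210.3 116.1] yaw -0.0642 F [-0.   0.3 -0.8] slide [0.0094 0.0006 0.0048] roll -0.0002
corner now [160.46  27.52  11.88] push F along +X -0.22 Fplate [-0.22 -0.33 -0.77]
```

{"api": "step_arm", "payload": {"increments": [{"slide": [0.0019, 0, 0.0015], "roll": 0}, {"slide": [0.0038, 0, 0.0025], "roll": 0}, {"slide": [0.0056, 0, 0.0032], "roll": 0}, {"slide": [0.0075, 0, 0.004], "roll": 0}, {"slide": [0.0075, 0, 0.004], "roll": 0}]}}

```text
t: 16.58
eef_pos: [491.5, 209.7, 112.0]
tcp_rot: [3.141, 0.0, -0.064]
ft_force: [0.3, -0.2, 0.3]
opening: 0.005
grip_force: 0.0
```

{"api": "step_arm", "payload": {"increments": [{"slide": [0.0009, 0, 0.0003], "roll": 0}, {"slide": [0.0019, 0, 0.0007], "roll": 0}, {"slide": [0.0028, 0, 0.001], "roll": 0}, {"slide": [0.0038, 0, 0.0014], "roll": 0}, {"slide": [0.0047, 0, 0.0017], "roll": 0}]}}

```text
t: 17.2
eef_pos: [495.6, 209.5, 110.4]
tcp_rot: [3.141, 0.001, -0.064]
ft_force: [-4.5, 1.1, 3.6]
opening: 0.003
grip_force: 2.7
```

```bash
python3 push.py 148 28 10.5
```

```text
target [495.1 208.9 110.6]
t 17.2 pos [495.6 209.5 110.4] yaw -0.0641 F [-4.5  1.1  3.6] slide [-0.0005  0.0006 -0.0002] roll -0.0001
corner now [147.46  27.39  10.57] push F along +X 5.51 Fplate [ 5.51 -0.66  1.9 ]
```

{"api": "step_arm", "payload": {"increments": [{"slide": [0.0007, 0, 0.00025], "roll": 0}, {"slide": [0.0014, 0, 0.0005], "roll": 0}, {"slide": [0.0021, 0, 0.00075], "roll": 0}, {"slide": [0.0028, 0, 0.001], "roll": 0}, {"slide": [0.0035, 0, 0.00125], "roll": 0}]}}

```text
t: 17.82
eef_pos: [499.6, 209.2, 109.1]
tcp_rot: [3.141, -0.0, -0.064]
ft_force: [-3.4, 1.0, 1.8]
opening: 0.004
grip_force: 2.0
```

{"api": "step_arm", "payload": {"increments": [{"slide": [0.0009, 0, 0.0003], "roll": 0}, {"slide": [0.0019, 0, 0.0007], "roll": 0}, {"slide": [0.0028, 0, 0.001], "roll": 0}, {"slide": [0.0038, 0, 0.0014], "roll": 0}, {"slide": [0.0047, 0, 0.0017], "roll": 0}]}}

```text
t: 18.45
eef_pos: [504.4, 208.9, 107.4]
tcp_rot: [3.142, -0.0, -0.064]
ft_force: [-1.6, -0.5, -0.5]
opening: 0.002
grip_force: 1.0
```

```bash
python3 push.py 138 28 10.5; python3 cp.py
```

```text
target [504.5 208.3 107.1]
t 18.45 pos [504.4 208.9 107.4] yaw -0.0642 F [-1.6 -0.5 -0.5] slide [0.0001 0.0006 0.0003] roll -0.0002
corner now [138.19  27.44  10.78] push F along +X 1.26 Fplate [ 1.26  0.51 -1.04]
scene base 952 lo [52.8 -1.  11.6] hi [133.2  48.7  16.2] tilt deg [0.4 0.3] rect [81.1 24.3] [112.1  52.4] 0.6
scene rib 403 lo [73.8 13.  40.6] hi [114.6  35.7  45.9] tilt deg [-0.1  2.9] rect [94.2 24.6] [43.5 24.4] 1.7
top base 168 lo [52.1  7.8  9.5] hi [134.6  50.6  20.3] tilt deg [-0.2  0.5] rect [83.3 36.9] [104.1  41.1] 24.0
top rib 62 lo [74.6 19.7 37.4] hi [109.7  37.7  47.5] tilt deg [  4.  -12.6] rect [90.5 34.7] [41.4 17.2] 27.9
```

{"api": "step_arm", "payload": {"increments": [{"slide": [0.0014, 0, 0.0005], "roll": 0}, {"slide": [0.0028, 0, 0.001], "roll": 0}, {"slide": [0.0042, 0, 0.0015], "roll": 0}, {"slide": [0.0056, 0, 0.002], "roll": 0}, {"slide": [0.007, 0, 0.0026], "roll": 0}]}}

```text
t: 19.18
eef_pos: [511.4, 208.5, 104.8]
tcp_rot: [-3.142, -0.0, -0.064]
ft_force: [-2.2, 1.4, 0.6]
opening: 0.003
grip_force: 1.0
```

{"api": "step_arm", "payload": {"increments": [{"slide": [0.0012, 0, 0.00044], "roll": 0}, {"slide": [0.0024, 0, 0.0009], "roll": 0}, {"slide": [0.0036, 0, 0.0013], "roll": 0}, {"slide": [0.0048, 0, 0.00175], "roll": 0}, {"slide": [0.006, 0, 0.0022], "roll": 0}]}}

```text
t: 19.8
eef_pos: [517.3, 208.1, 102.6]
tcp_rot: [3.142, -0.0, -0.064]
ft_force: [-2.1, 1.7, 0.4]
opening: 0.005
grip_force: 1.0
```

```bash
python3 push.py 120 28 10.5
```

```text
target [521.3 207.3 101. ]
t 19.8 pos [517.3 208.1 102.6] yaw -0.0642 F [-2.1  1.7  0.4] slide [0.0041 0.0006 0.0017] roll -0.0002
corner now [124.39  27.41  10.72] push F along +X 2.18 Fplate [ 2.18 -1.57 -0.19]
```

Now small steps of about 0.6 mm per row, feeling for the screw.

{"api": "step_arm", "payload": {"increments": [{"slide": [0.0006, 0, 0.0002], "roll": 0}, {"slide": [0.0012, 0, 0.0004], "roll": 0}, {"slide": [0.0018, 0, 0.00065], "roll": 0}, {"slide": [0.0024, 0, 0.0009], "roll": 0}, {"slide": [0.003, 0, 0.0011], "roll": 0}]}}

```text
t: 20.42
eef_pos: [520.3, 207.9, 101.5]
tcp_rot: [3.142, -0.0, -0.064]
ft_force: [-1.5, -0.2, 1.7]
opening: 0.008
grip_force: 1.0
```

{"api": "step_arm", "payload": {"increments": [{"slide": [0.0005, 0, 0.0002], "roll": 0}, {"slide": [0.001, 0, 0.00035], "roll": 0}, {"slide": [0.0015, 0, 0.00055], "roll": 0}, {"slide": [0.002, 0, 0.0007], "roll": 0}, {"slide": [0.002, 0, 0.0007], "roll": 0}]}}

```text
t: 21.05
eef_pos: [522.3, 207.8, 100.8]
tcp_rot: [3.142, -0.0, -0.064]
ft_force: [-0.4, -0.1, 0.7]
opening: 0.008
grip_force: 0.7
```

{"api": "step_arm", "payload": {"increments": [{"slide": [0.0004, 0, 0.00015], "roll": 0}, {"slide": [0.0008, 0, 0.0003], "roll": 0}, {"slide": [0.0012, 0, 0.00045], "roll": 0}, {"slide": [0.0016, 0, 0.0006], "roll": 0}, {"slide": [0.002, 0, 0.0007], "roll": 0}]}}

```text
t: 21.68
eef_pos: [524.1, 207.7, 100.1]
tcp_rot: [3.141, 0.0, -0.064]
ft_force: [-3.5, 0.8, 2.8]
opening: 0.001
grip_force: 1.7
```

{"api": "step_arm", "payload": {"increments": [{"slide": [0.0004, 0, 0.00015], "roll": 0}, {"slide": [0.0008, 0, 0.0003], "roll": 0}, {"slide": [0.0012, 0, 0.00045], "roll": 0}, {"slide": [0.0016, 0, 0.0006], "roll": 0}, {"slide": [0.0016, 0, 0.0006], "roll": 0}]}}

```text
t: 22.3
eef_pos: [524.5, 207.7, 99.8]
tcp_rot: [3.141, 0.002, -0.064]
ft_force: [-10.7, 2.0, 8.6]
opening: 0.003
grip_force: 6.1
```

```bash
python3 push.py 116 28 10.5; python3 cp.py
```

```text
target [525.1 207.   99.6]
t 22.3 pos [524.5 207.7  99.8] yaw -0.0641 F [-10.7   2.    8.6] slide [0.0006 0.0006 0.0002] roll -0.0001
corner now [116.61  27.38  10.5 ] push F along +X 13.14 Fplate [13.14 -0.96  4.48]
scene base 952 lo [33.1 -1.  11.5] hi [112.1  48.6  16.5] tilt deg [ 0.2 -0. ] rect [70.4 24. ] [53.  90.3] 89.4
scene rib 414 lo [52.4 13.  40.4] hi [93.8 35.3 46.2] tilt deg [0.5 1.6] rect [73.4 24.4] [43.6 24.4] 0.8
top base 143 lo [33.4 17.3  9.3] hi [112.4  50.2  20.6] tilt deg [ 0.7 -0.3] rect [65.4 39.4] [99.  38.4] 23.8
top rib 51 lo [51.7 21.4 36.1] hi [85.1 38.  48. ] tilt deg [  1.5 -13.8] rect [66.4 33.9] [41.7 14.3] 26.6
```

The force has risen to 13 N with motion stalled, and the image shows the screw at 31 mm, so the cap is home. Backing off uphill, then up.

{"api": "step_arm", "payload": {"increments": [{"slide": [-0.0015, 0, -0.0005], "roll": 0}, {"slide": [-0.004, 0, -0.0015], "roll": 0}, {"slide": [-0.01, 0, -0.004], "roll": 0}, {"slide": [-0.02, 0, -0.01], "roll": 0}, {"slide": [-0.03, 0, -0.02], "roll": 0}]}}

```text
t: 23.02
eef_pos: [495.0, 209.5, 120.0]
tcp_rot: [3.141, 0.0, -0.064]
ft_force: [0.9, 0.0, -0.2]
opening: 0.002
grip_force: 0.0
```

{"api": "step_arm", "payload": {"increments": [{"slide": [0, 0, -0.03], "roll": 0}, {"slide": [-0.01, 0, -0.07], "roll": 0}, {"slide": [-0.02, 0.02, -0.1], "roll": 0}, {"slide": [-0.02, 0.04, -0.12], "roll": 0}, {"slide": [-0.02, 0.04, -0.12], "roll": 0}]}}

```text
t: 23.65
eef_pos: [473.3, 170.4, 241.4]
tcp_rot: [-3.141, -0.003, -0.065]
ft_force: [0.1, -0.2, -0.9]
opening: 0.005
grip_force: 0.0
```

```bash
python3 cp.py; python3 - <<'E'
from h import *
d=cam("scene")["color"][...,::-1][190:390,350:550];t=cam("top")["color"][...,::-1]
cv2.imwrite("pics/p3.png",np.hstack([cv2.resize(d,(400,400),interpolation=2),cv2.resize(t[140:280,170:310],(400,400),interpolation=2)]))
E
```

```text
scene base 1007 lo [33.3 -1.3 11.7] hi [115.7  48.4  16.2] tilt deg [-0.1  0.5] rect [100.8  24.2] [151.2  52.4] 0.2
scene rib 400 lo [53.  12.9 40.8] hi [94.  35.6 46.2] tilt deg [-0.2  0.5] rect [73.4 24.5] [43.2 24.2] 0.3
top base 217 lo [33.3 -1.1  9.3] hi [114.1  50.2  20.8] tilt deg [ 0.6 -0.3] rect [72.7 24. ] [54.4 87.9] 89.5
top rib 120 lo [52.9 14.8 37.5] hi [94.8 37.  48.5] tilt deg [ 0.7 -6.8] rect [74.1 26.1] [46.5 24.3] 2.4
```

View pics/p3.png

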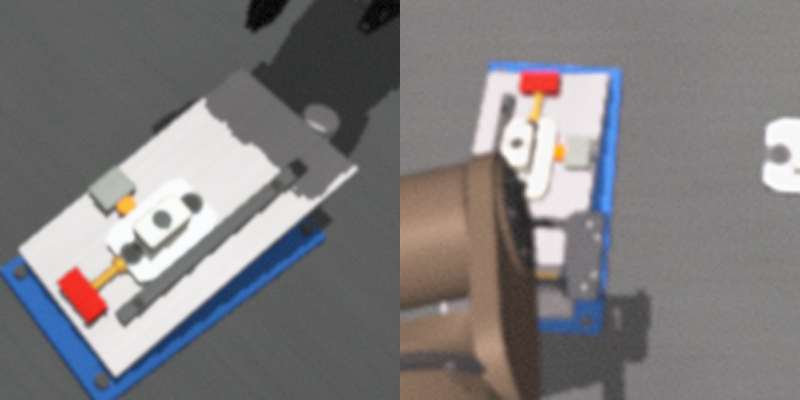

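The cap touches the brass screw at (122,263), lies flat along the fence past the plunger, and the gripper is clear. Handing in.

```bash
python3 -c "
from cell import env;print(env.job_done())"
```

```text
the job is handed in; nothing more can be done
None
```

The cap slid down to the plunger, was pushed home against the brass stop screw (13 N at contact), and was left released, flat on the plate and along the fence; the job is handed in at about 24 s, with no verdict returned.

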